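Third hand at the tray-rack frame

TASK

A tray rack's side frame lies clamped on the bench with one cross rail already bolted on: take the loose rail of that same length, slide its end straight into the empty connector, flat and square to the post, and press it against the soft seal pad inside with a steady push of about 10 N, which squeezes the pad to about half its thickness; never squash the pad flat. Hold that push steady for a good two seconds and then finish while still holding the rail pressed there, not letting go, so that a colleague can put in the bolts. Leave the shorter rail, the tools and the rest of the bench where they are.

Things in the scene. Friction and masses are not known exactly. Their poses are not given: they have to be found in the camera images.
- rail: The loose rail to fit: square aluminium tube 180 long, 30 x 30 mm, about 0.2 kg, lying on the bench, black plug in each end. Its two ends are alike, so either end may go in and any long face may be up. Origin: centre of its underside (the rail's middle is 15 mm above); x along its length, z up. Grasp it across its 30 mm width near the middle.
- short_rail: A wrong, shorter loose rail of the same section, 120 mm long, 30 x 30 mm, on the other side of the bench. Not used, leave it. Origin: centre of its underside, x along its length.
- post: The rack's post, an aluminium bar 300 mm long, 40 wide, 30 mm high, lying flat and fixed on the bench with two low hold-downs near its ends (63 mm high). Origin: centre of its underside; y along its length; its -x face, 20 mm from the origin, carries two connectors 75 mm either side of the middle.
- fitted: The connector that already has its rail (180 mm, same as the loose one), bolted and pressed home; fixed. Origin as for the empty connector; the fitted rail runs along -x from x = -9 to x = -189 mm. Either connector place can be the empty one; the rails lie parallel, 150 mm apart.
- seat: The empty connector, fixed on the post: a steel U, two cheeks 30 mm high, 4 thick, 34 apart inside (2 mm play each side of a rail), open above and towards -x. Origin: middle of its underside at the post's face; x points into the post (push this way), y across, z up. Cheeks run from x = -45 to 0 mm. With the pad squeezed to half, the middle of the 180 mm rail is at x = -99 mm.
- seat_mouth (a point): Middle of the empty connector's mouth, 56 mm out from the post's face (x = -56 mm of the connector), 15 mm above the bench. Here two flared lips stand 44 mm apart inside, narrowing to 34 mm within 11 mm. A rail lying flat on the bench slides straight in.
- pad_face (a point): Centre of the free face of the soft black seal pad at the bottom of the empty connector, 15 mm above the bench; untouched it is at x = -14 mm of the connector, and it moves along the connector's +x as the pad is squeezed.
- pad (a joint): How far the pad is squeezed, m: 0 untouched, 0.005 squeezed to half of its 10 mm, 0.0098 flat. It acts as a spring of 2 N per mm (half: 10 N) and springs back when let go.
- screwdriver: Screwdriver lying on the bench, bystander.
- wrench: Steel spanner lying on the bench, bystander.
- bolt_dish: White open dish 75 x 95 x 26 mm with bolts, near the robot, bystander.
- seal_box: Small cardboard box 70 x 110 x 35 mm near the robot, bystander.
There are look-alikes about, which are no part of the job. Leave any purple look-alike of the rail alone.

How it is judged:
By the outcome, as a careful person would: the job done as asked, in the order asked, and still so for the second after the job is handed in, while the arm keeps its last pose, push and grip.
It also fails if it takes over 48 s, if anything falls off the work surface, if the arm or the gripper's body presses on something with over 40 N, if the wrist force passes 120 N, or if a joint passes its speed limit or range.

ROBOT

A 7-joint arm with a two-finger parallel gripper is mounted at the origin on the work surface. World frame = base frame: x ahead of the robot, y to its left, z up, the work surface at z = 0. Lengths are in m, angles in rad, forces in N, time in s.
With the tool pointing down it reaches from about 0.4 to 0.875 m from the base axis. Payload 19.3 kg.
Tool frame: the origin (TCP) lies between the finger pads; the fingertips stand 19 mm ahead of it and the grasp point (between the pads) is the TCP; y points along the fingers, z is the direction in which the jaws open and shut, and the axes are right-handed (so a half turn about y gives the same grasp; the last joint's range is limited). The gripper opens to 85 mm and grips with 20 to 120 N. Pads are 22 mm wide; open, the fingers measure 114 mm over their backs; the gripper's body (76 mm by 85 mm) begins 54 mm behind the grasp point. The pads swing forward as they close: fully open they stand 13 mm farther back than shut.
Start: joints at [1.261, 0.521, -0.036, 1.599, 0.021, 1.021, -0.113], TCP at [0.148, -0.607, 0.25] pointing down, gripper open.
Joint ranges: [-2.91, 2.91], [-0.3, 2.13], [-1.5, 1.42], [0.17, 2.43], [-1.26, 4.41], [0.16, 1.93], [-2.52, 2.52]. Speed limits (rad/s): [1.89, 1.89, 2.39, 2.39, 3.01, 3.01, 3.01].

INTERFACE

Orientations are given as a rotation vector (axis times angle).
In Python, from workcell import r, eyes, nets gives the robot as it stands.
- The arm moves only by the tool carry_out, never from a script. Its argument "deltas" is a list of rows, each an object with "translation": the shift along the tool's x, y, z in units of 30 mm (1.0 is 30 mm), a list of three; "twist": the turn about the tool's y in units of 6 degrees (1.0 is 6 degrees). A call has 1 to 5 rows; each row shifts and turns the pose as measured when the row begins, along the tool's axes as they then stand; what a row does not reach is not made up. A row lasts 1/12 s, in which the tool goes at most 41.7 mm and 7.16 degrees, less where a joint would pass 70% of its speed; a pose out of reach is approached as far as the arm can. A call is refused whole if a number of a shift passes 1 or a number of a turn 1, either way. A call with a gripper value outside its range is refused whole. "claw" is the opening, from 0 (shut) to 1 (fully open), set as the call begins (left out, the last holds). The fingers move at their own pace and stop on an object; the grip force is fixed at half the most. Time passes only in rows, so rows that do not move let the fingers close. It gives the time, the measured TCP pose, the force and the opening at its end, in the units of the state.
- r.get_state(): the state, without advancing time (a new reading comes with each control period).
- eyes.capture(name): name is "side" or "top" or "wrist"; returns the picture (400x640x3 uint8, red, green, blue); there is no depth.
- eyes.calibration(name): a dict with "camera_matrix" (3x3 intrinsics, pixels), "extrinsics" (4x4, takes a point from world to camera coordinates); the wrist camera has in their place "T_tool_cam" (4x4, takes a point from camera to tool coordinates, whose origin is the TCP and whose axes are the tool frame's). Camera axes: x right, y up, looking along -z (the intrinsics and any distortion apply to the point x, -y, -z); pixel columns grow to the right and rows downward; lengths in m; the calibration is good to about 2 mm. A picture is of the moment at which its call begins: read the wrist's pose just before it. calibration takes no time and is no camera call.
- r.hand_in(): hands the job in, once; it reports no verdict.
Trained networks look in the newest picture that a camera, given by its name, has taken for a name from the list of things; names that differ only in an ending like _2 or _b are one class to them, and where a whole thing is asked for, a point or a joint stands for the part that bears it (a point fixed in the world has none). Each returns a list of dicts, best first, with "p" (0 to 1); they miss things now and then, are a little off and sometimes report something else, mostly with a low value. They report only what shows in the picture. A call takes as long as a camera call. They do not tell look-alikes from the thing itself.
- nets.cut_out(camera, name): "region" (400x640 bool, what is visible of it) and "position" ([column, row] in pixels, amid what is visible of it).
- nets.pinpoint(camera, name): "position" ([column, row] in pixels: a listed point, or the origin of a listed thing).
The state is a dict: "clock": time; "joints": joint angles; "qvel": joint speeds; "joint_torque": joint torques, N m; "tcp_pos": TCP position; "tool_rot": TCP orientation; "wrist_force": force on the tool from outside, world axes, zero at the start; "ft_torque": the same for the moment, N m; "opening": finger opening in m.
Only numpy, scipy, OpenCV 4.12 (cv2) and the standard library are available. Lean on these libraries where they do the work, as an engineer would, in place of code of your own. Each camera call takes 0.05 s, during which the arm holds its last target. There are 200 camera calls.

## Working session

There is one attempt and no reset: what is moved stays moved. The work goes in short steps, Python scripts to look and compute and a tool call to move; the robot and the scene stay as the last step left them, time stands still between calls to the robot, and variables do not carry over. Pictures are saved under pics/ and viewed, about 8 in all and at most 12, crops included, and the job is handed in when it is done.

Besides the shell and the picture viewer there is one more tool, called after "Request:" as a command line: name --argument value ..., lists and objects as JSON in quotes. carry_out: Moves the arm, as the interface text tells. Its arguments: {"type":"object","properties":{"deltas":{"type":"array"},"claw":{"type":"number"}},"required":["deltas"]}

```bash
mkdir -p pics; ls
cat > h.py <<'E'
import numpy as np, cv2
from scipy.spatial.transform import Rotation as R
from workcell import r, eyes, nets
def cam(name, st=None):
    c=eyes.calibration(name); K=np.array(c["camera_matrix"])
    if "extrinsics" in c: T=np.linalg.inv(np.array(c["extrinsics"]))
    else:
        st=st or r.get_state(); T=np.eye(4); T[:3,:3]=R.from_rotvec(st["tool_rot"]).as_matrix(); T[:3,3]=st["tcp_pos"]
        T=T@np.array(c["T_tool_cam"])
    return K,T,c
def px2w(name,uv,z,st=None):
    K,T,c=cam(name,st); d=np.linalg.inv(K)@np.array([uv[0],uv[1],1.]); d=T[:3,:3]@np.array([d[0],-d[1],-d[2]])
    o=T[:3,3]; return o+d*(z-o[2])/d[2]
def w2px(name,p,st=None):
    K,T,c=cam(name,st); q=np.linalg.inv(T)@np.append(p,1); q=K@np.array([q[0],-q[1],-q[2]]); return q[:2]/q[2]
E
python3 - <<'E'
from h import *
s=r.get_state(); print({k:np.round(v,3).tolist() for k,v in s.items()})
print(R.from_rotvec(s["tool_rot"]).as_matrix().round(3))
for n in ["top","side","wrist"]:
    im=eyes.capture(n); cv2.imwrite(f"pics/{n}0.png",im[:,:,::-1]); c=eyes.calibration(n); print(n,{k:np.round(v,3).tolist() for k,v in c.items()})
for nm,z in [("rail",0.015),("short_rail",0.015),("post",0.0),("fitted",0.0),("seat",0.0),("seat_mouth",.015),("pad_face",.015)]:
    for d in nets.pinpoint("top",nm)[:3]: print(nm,round(d["p"],2),np.round(d["position"]),px2w("top",d["position"],z).round(3))
E
```

```text
pics
{'clock': 0.0, 'joints': [1.261, 0.522, -0.036, 1.6, 0.021, 1.021, -0.113], 'qvel': [0.0, 0.001, -0.001, -0.001, 0.003, 0.001, -0.0], 'joint_torque': [0.001, -92.713, 1.98, -36.994, 0.018, 0.008, -0.0], 'tcp_pos': [0.148, -0.607, 0.25], 'tool_rot': [-0.252, 2.095, -2.093], 'wrist_force': [-0.181, -0.106, 0.248], 'ft_torque': [-0.02, -0.06, 0.021], 'opening': 0.086}
[[-0.971 -0.     0.237]
 [-0.237  0.001 -0.971]
 [ 0.    -1.    -0.001]]
top {'camera_matrix': [[405.256, 0.0, 331.796], [0.0, 405.256, 205.277], [0.0, 0.0, 1.0]], 'extrinsics': [[-0.134, -0.991, -0.002, -0.033], [0.969, -0.131, 0.209, -0.505], [-0.207, 0.026, 0.978, -1.009], [0.0, 0.0, 0.0, 1.0]]}
side {'camera_matrix': [[387.443, 0.0, 315.707], [0.0, 387.443, 199.703], [0.0, 0.0, 1.0]], 'extrinsics': [[-0.936, -0.352, -0.017, 0.435], [0.251, -0.701, 0.667, -0.233], [-0.246, 0.62, 0.745, -0.951], [0.0, 0.0, 0.0, 1.0]]}
wrist {'camera_matrix': [[286.056, 0.0, 319.52], [0.0, 286.056, 198.097], [0.0, 0.0, 1.0]], 'T_tool_cam': [[-0.001, -0.944, -0.329, -0.084], [-0.0, 0.329, -0.944, -0.123], [1.0, -0.001, -0.001, -0.0], [0.0, 0.0, 0.0, 1.0]]}
rail 0.8 [502. 252.] [ 0.318 -0.53   0.015]
rail 0.58 [416. 199.] [ 0.492 -0.33   0.015]
short_rail 0.92 [186. 231.] [0.487 0.295 0.015]
post 0.7 [297. 170.] [ 0.62  -0.018  0.   ]
fitted 0.94 [270. 186.] [0.585 0.06  0.   ]
seat 0.53 [327. 172.] [ 0.604 -0.101  0.   ]
seat_mouth 0.78 [328. 188.] [ 0.553 -0.098  0.015]
seat_mouth 0.46 [159. 167.] [0.677 0.359 0.015]
pad_face 0.52 [324. 174.] [ 0.594 -0.09   0.015]
```

View pics/top0.png

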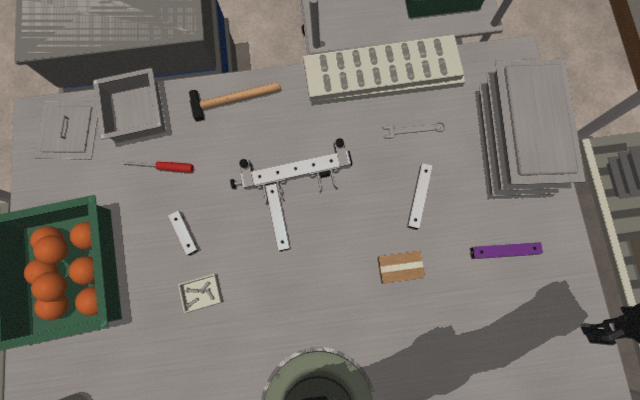

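The top picture shows what could be taken for the rail:
- silver bar at (420,196), my choice
- purple look-alike at (506,250)
- shorter silver bar at (183,232)
- fitted rail at (278,218), already on the post

The empty connector is at about (325,178). I'll check the choice by size and with a close crop.

```bash
cat > m.py <<'E'
from h import *
def box(name,obj,z,st=None,thr=150,near=None):
    "top-face rectangle in the world (centre, length, width, axis angle) of bright low-saturation pixels in the cut-out"
    im=eyes.capture(name); out=[]
    for d in nets.cut_out(name,obj):
        m=d["region"].astype(np.uint8)
        hsv=cv2.cvtColor(im,cv2.COLOR_RGB2HSV)
        b=((hsv[...,2]>thr)&(hsv[...,1]<60)&(cv2.dilate(m,np.ones((5,5)))>0)).astype(np.uint8)
        cs,_=cv2.findContours(b,0,2)
        if not cs: continue
        c=max(cs,key=cv2.contourArea)[:,0,:]
        P=np.array([px2w(name,p,z,st)[:2] for p in c])
        (cx,cy),(w,h),a=cv2.minAreaRect((P*1000).astype(np.float32))
        bp=cv2.boxPoints(((cx,cy),(w,h),a)); e=[bp[1]-bp[0],bp[2]-bp[1]]; e=max(e,key=np.linalg.norm)
        out.append((d["p"],np.round(d["position"]).tolist(),round(cx,1),round(cy,1),round(max(w,h),1),round(min(w,h),1),round(np.degrees(np.arctan2(e[1],e[0])),2)))
    return im,out
E
python3 - <<'E'
from m import *
for cam_ in ["top","side"]:
  for o in ["rail","short_rail","fitted","post"]:
    for l in box(cam_,o,.03)[1][:3]: print(cam_,o,l)
  for nm,z in [("rail",.0),("seat",0.0),("seat_mouth",.015),("pad_face",.015)]:
    for d in nets.pinpoint(cam_,nm)[:2]: print(nm,round(d["p"],2),np.round(d["position"]),px2w(cam_,d["position"],z).round(3))
im=eyes.capture("top")[:,:,::-1]
a=cv2.resize(im[130:260,220:350],(520,520),interpolation=2); b=cv2.resize(im[150:240,380:450],(280,360),interpolation=2)
o=np.zeros((520,800,3),np.uint8); o[:,:520]=a; o[:360,520:]=b; cv2.imwrite("pics/crop1.png",o)
E
```

```text
top rail (0.9, [420.0, 199.0], 498.6, -342.4, 180.4, 31.2, np.float32(-21.92))
top short_rail (0.94, [181.0, 231.0], 483.4, 303.2, 119.5, 29.6, np.float32(20.74))
top short_rail (0.48, [323.0, 172.0], 602.2, -109.5, 0.0, 0.0, np.float32(0.0))
top short_rail (0.18, [292.0, 166.0], 617.5, -14.8, 255.2, 44.4, np.float32(-85.77))
top fitted (0.63, [277.0, 210.0], 491.2, 48.9, 178.2, 29.0, np.float32(5.16))
top post (0.8, [293.0, 168.0], 617.7, -17.1, 253.4, 44.5, np.float32(-85.8))
top post (0.19, [182.0, 230.0], 483.3, 303.3, 119.5, 29.7, np.float32(20.74))
rail 0.94 [416. 199.] [ 0.494 -0.333  0.   ]
rail 0.92 [505. 249.] [ 0.326 -0.547  0.   ]
seat 0.56 [295. 168.] [ 0.627 -0.013  0.   ]
seat 0.48 [324. 173.] [ 0.602 -0.093  0.   ]
seat_mouth 0.78 [329. 193.] [ 0.539 -0.097  0.015]
seat_mouth 0.25 [158. 166.] [0.679 0.363 0.015]
pad_face 0.42 [325. 174.] [ 0.595 -0.095  0.015]
side rail (0.84, [407.0, 132.0], 322.7, -528.0, 238.9, 52.7, np.float32(86.48))
side rail (0.61, [344.0, 156.0], 502.9, -331.2, 205.4, 75.1, np.float32(-22.44))
side short_rail (0.58, [257.0, 336.0], 480.9, 306.8, 131.8, 49.4, np.float32(20.17))
side fitted (0.55, [292.0, 249.0], 497.3, 53.6, 203.9, 85.7, np.float32(3.19))
side post (0.64, [258.0, 228.0], 636.3, 2.3, 365.6, 94.5, np.float32(-86.67))
side post (0.17, [259.0, 337.0], 481.4, 305.8, 131.8, 47.3, np.float32(20.22))
rail 0.97 [341. 156.] [ 0.507 -0.357  0.   ]
rail 0.83 [409. 136.] [ 0.315 -0.54   0.   ]
seat 0.64 [284. 206.] [ 0.601 -0.092  0.   ]
seat_mouth 0.91 [298. 206.] [ 0.554 -0.093  0.015]
```

View pics/crop1.png

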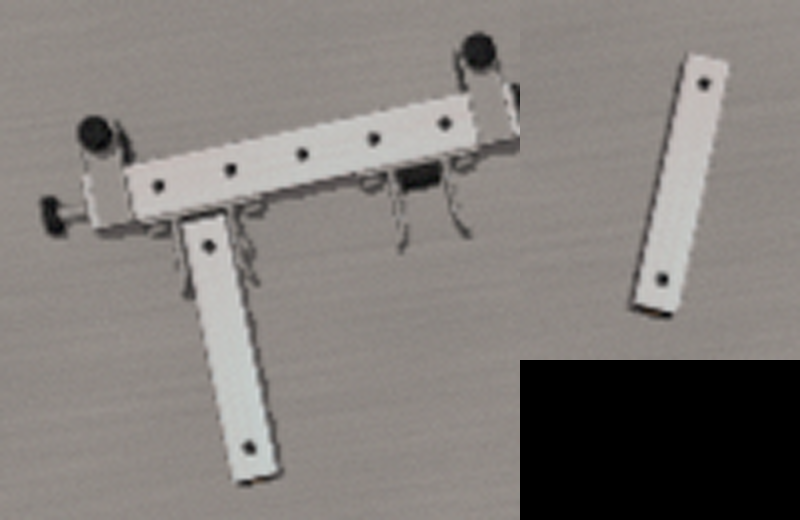

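The crop settles it: the silver bar at (420,196) measures 180 x 31 mm, so it is the right one. The empty connector shows its black pad near (325,174). I'll move above the rail.

Request:
carry_out --deltas '[{"translation": [-0.96, 0, -0.42], "twist": 0.4}, {"translation": [-0.98, 0, -0.38], "twist": 0.4}, {"translation": [-0.99, 0, -0.34], "twist": 0.4}, {"translation": [-1, 0, -0.3], "twist": 0.4}, {"translation": [-1, 0, -0.26], "twist": 0.4}]' --claw 1

```text
clock: 2.17
tcp_pos: [0.2824, -0.5353, 0.25]
tool_rot: [-0.015, 2.216, -2.22]
wrist_force: [0.7, -0.5, -1.0]
opening: 0.085
```

Request:
carry_out --deltas '[{"translation": [-1, 0, -0.22], "twist": 0.4}, {"translation": [-1, 0, -0.18], "twist": 0.4}, {"translation": [-1, 0, -0.14], "twist": 0.4}, {"translation": [-1, 0, -0.1], "twist": 0.4}, {"translation": [-1, 0, -0.06], "twist": 0.4}]'

```text
clock: 2.58
tcp_pos: [0.4406, -0.5216, 0.2508]
tool_rot: [-0.219, -2.108, 2.113]
wrist_force: [-0.9, -0.0, 0.9]
opening: 0.0857
```

```bash
cat >> m.py <<'E'
def goto(x,y,z,yaw_rail):
    "remaining shift in tool units and twist units to put tcp at x,y,z with tool x along yaw_rail+180"
    s=r.get_state(); M=R.from_rotvec(s["tool_rot"]).as_matrix(); d=np.array([x,y,z])-s["tcp_pos"]
    yaw=np.degrees(np.arctan2(M[1,0],M[0,0])); t=-((yaw_rail+180-yaw+180)%360-180)
    print("t",round(s["clock"],2),"tcp",np.round(s["tcp_pos"],4),"yaw",round(yaw,2),"tilt",M[:,1].round(4),"F",np.round(s["wrist_force"],1),"open",round(s["opening"],4))
    print("shift units",(M.T@d/.03).round(3),"twist units",round(t/6,3))
E
python3 -c "
from m import *
goto(.4986,-.3424,.25,-21.9)"
```

```text
t 2.58 tcp [ 0.4406 -0.5216  0.2508] yaw 168.06 tilt [-0.0022 -0.0019 -1.    ] F [-0.9 -0.   0.9] open 0.0857
shift units [-0.655  0.012 -6.246] twist units 1.659
```

Request:
carry_out --deltas '[{"translation": [-0.2, 0, -1], "twist": 0.4}, {"translation": [-0.2, 0, -1], "twist": 0.4}, {"translation": [-0.2, 0, -1], "twist": 0.4}, {"translation": [-0.2, 0, -1], "twist": 0.4}, {"translation": [0, 0, -1], "twist": 0.2}]'

```text
clock: 3.0
tcp_pos: [0.5136, -0.3832, 0.2475]
tool_rot: [-0.412, -1.992, 1.998]
wrist_force: [0.4, -0.2, -0.5]
opening: 0.0854
```

Request:
carry_out --deltas '[{"translation": [0, 0.5, -1], "twist": 0}, {"translation": [0, 0.5, -0.3], "twist": 0}, {"translation": [0, 0, 0], "twist": 0}, {"translation": [0, 0, 0], "twist": 0}]'

```text
clock: 3.33
tcp_pos: [0.534, -0.3383, 0.2175]
tool_rot: [-0.408, -2.0, 2.001]
wrist_force: [0.5, -1.7, 0.7]
opening: 0.0854
```

Run:
```python
from m import *
s=r.get_state()
im,o=box("wrist","rail",.03,s); cv2.imwrite("pics/w1.png",im[:,:,::-1])
for l in o[:3]: print(l)
goto(.4986,-.3424,.25,-21.9)
```

```text
(0.92, [335.0, 193.0], 497.8, -342.4, 176.9, 29.7, np.float32(-22.12))
(0.64, [531.0, 263.0], 329.7, -537.7, 194.0, 59.5, np.float32(84.98))
t 3.43 tcp [ 0.5335 -0.3395  0.2178] yaw 156.85 tilt [ 2.0e-04 -1.3e-03 -1.0e+00] F [-0.5 -0.5 -0.1] open 0.0856
shift units [ 1.032 -1.074  0.548] twist units -0.209
```

View pics/w1.png

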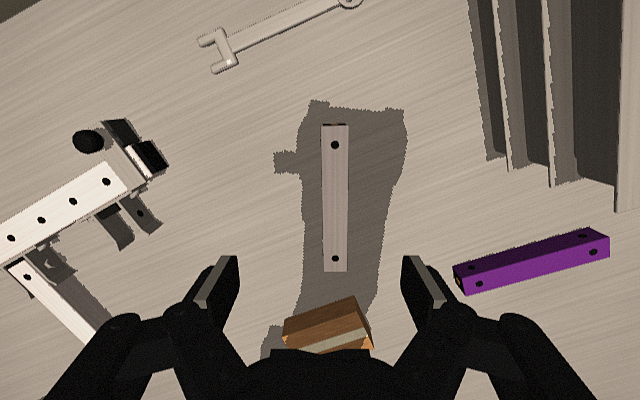

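The wrist view shows the silver rail at (335,197). Its position agrees with the top camera: (498,-342) mm, yaw about -22°. The post and fitted rail are at lower left. I'll align and then descend.

Request:
carry_out --deltas '[{"translation": [0.55, 0.6, 0.28], "twist": -0.18}, {"translation": [0.48, 0.6, 0.25], "twist": 0}, {"translation": [0, 1, 0], "twist": 0}, {"translation": [0, 1, 0], "twist": 0}, {"translation": [0, 1, 0], "twist": 0}]'

```text
clock: 3.85
tcp_pos: [0.4989, -0.3539, 0.0983]
tool_rot: [-0.418, -2.002, 2.022]
wrist_force: [0.0, -0.3, 0.8]
opening: 0.0853
```

Run:
```python
from m import *
goto(.498,-.3424,.024,-22.0)
```

```text
t 3.85 tcp [ 0.4989 -0.3539  0.0983] yaw 157.44 tilt [ 0.0139 -0.0127 -0.9998] F [ 0.  -0.3  0.8] open 0.0853
shift units [ 0.217  2.471 -0.358] twist units -0.093
```

Request:
carry_out --deltas '[{"translation": [0.1, 0.4, -0.2], "twist": -0.05}, {"translation": [0, 0.4, -0.1], "twist": 0}, {"translation": [0, 0.4, 0], "twist": 0}, {"translation": [0, 0, 0], "twist": 0}, {"translation": [0, 0, 0], "twist": 0}]'

```text
clock: 4.27
tcp_pos: [0.4949, -0.352, 0.0572]
tool_rot: [-0.417, -1.995, 2.019]
wrist_force: [-0.4, 0.8, 0.5]
opening: 0.0855
```

Run:
```python
from m import *
goto(.498,-.3424,.024,-22.0)
```

```text
t 4.27 tcp [ 0.4949 -0.352   0.0572] yaw 157.19 tilt [ 0.0092 -0.0138 -0.9999] F [-0.4  0.8  0.5] open 0.0855
shift units [ 0.045  1.104 -0.344] twist units -0.135
```

Request:
carry_out --deltas '[{"translation": [0.05, 0, -0.34], "twist": -0.13}, {"translation": [0, 0, 0], "twist": 0}, {"translation": [0, 0, 0], "twist": 0}]'

```text
clock: 4.52
tcp_pos: [0.4981, -0.3432, 0.0594]
tool_rot: [-0.408, -2.002, 2.03]
wrist_force: [0.1, -0.6, 0.2]
opening: 0.0855
```

Run:
```python
from m import *
goto(.498,-.3424,.024,-22.0)
```

```text
t 4.52 tcp [ 0.4981 -0.3432  0.0594] yaw 157.93 tilt [ 0.0115 -0.0158 -0.9998] F [ 0.1 -0.6  0.2] open 0.0855
shift units [ 0.033  1.18  -0.036] twist units -0.011
```

Request:
carry_out --deltas '[{"translation": [0, 0.3, 0], "twist": 0}, {"translation": [0, 0.3, 0], "twist": 0}, {"translation": [0, 0.3, 0], "twist": 0}, {"translation": [0, 0.25, 0], "twist": 0}, {"translation": [0, 0, 0], "twist": 0}]'

```text
clock: 4.93
tcp_pos: [0.4997, -0.3439, 0.023]
tool_rot: [-0.41, -2.003, 2.032]
wrist_force: [-0.2, 0.3, -0.4]
opening: 0.085
```

Run:
```python
from m import *
goto(.498,-.3424,.024,-22.0)
```

```text
t 4.93 tcp [ 0.4997 -0.3439  0.023 ] yaw 157.99 tilt [ 0.0142 -0.0171 -0.9998] F [-0.2  0.3 -0.4] open 0.085
shift units [ 0.071 -0.034 -0.025] twist units -0.001
```

Request:
carry_out --deltas '[{"translation": [0.05, 0, 0], "twist": 0}, {"translation": [0, 0, 0], "twist": 0}, {"translation": [0, 0, 0], "twist": 0}, {"translation": [0, 0, 0], "twist": 0}, {"translation": [0, 0, 0], "twist": 0}]' --claw 0

```text
clock: 5.35
tcp_pos: [0.4977, -0.3433, 0.0223]
tool_rot: [-0.409, -2.003, 2.031]
wrist_force: [0.7, -0.6, -0.7]
opening: 0.0288
```

Request:
carry_out --deltas '[{"translation": [0, 0, 0], "twist": 0}, {"translation": [0, 0, 0], "twist": 0}, {"translation": [0, 0, 0], "twist": 0}, {"translation": [0, 0, 0], "twist": 0}]'

```text
clock: 5.68
tcp_pos: [0.498, -0.3434, 0.023]
tool_rot: [-0.41, -2.003, 2.032]
wrist_force: [0.4, 0.3, -1.3]
opening: 0.0292
```

Run:
```python
from m import *
goto(.498,-.3424,.024,-22.0)
```

```text
t 5.68 tcp [ 0.498  -0.3434  0.023 ] yaw 157.97 tilt [ 0.0137 -0.0169 -0.9998] F [ 0.4  0.3 -1.3] open 0.0292
shift units [ 0.011 -0.034 -0.031] twist units -0.004
```

Request:
carry_out --deltas '[{"translation": [0, -0.35, 0], "twist": 0}, {"translation": [0, -0.35, 0], "twist": 0}, {"translation": [0, -0.35, 0], "twist": 0}, {"translation": [0, -0.3, 0], "twist": 0}, {"translation": [0, 0, 0], "twist": 0}]'

```text
clock: 6.1
tcp_pos: [0.4974, -0.3428, 0.0682]
tool_rot: [-0.41, -2.003, 2.032]
wrist_force: [0.0, 0.7, 0.1]
opening: 0.0287
```

Run:
```python
from m import *
goto(.4275,-.1067,.064,4.6)
```

```text
t 6.1 tcp [ 0.4974 -0.3428  0.0682] yaw 157.96 tilt [ 0.0139 -0.0171 -0.9998] F [0.  0.7 0.1] open 0.0287
shift units [ 5.113 -0.027 -6.421] twist units -4.439
```

Request:
carry_out --deltas '[{"translation": [0.42, 0, -0.52], "twist": -0.5}, {"translation": [0.53, 0, -0.72], "twist": -0.5}, {"translation": [0.49, 0, -0.75], "twist": -0.5}, {"translation": [0.45, 0, -0.78], "twist": -0.5}, {"translation": [0.4, 0, -0.8], "twist": -0.5}]'

```text
clock: 6.52
tcp_pos: [0.4603, -0.2231, 0.0683]
tool_rot: [-0.155, -2.145, 2.193]
wrist_force: [1.0, 0.6, -1.6]
opening: 0.029
```

Request:
carry_out --deltas '[{"translation": [0.36, 0, -0.82], "twist": -0.5}, {"translation": [0.32, 0, -0.84], "twist": -0.5}, {"translation": [0.25, 0, -0.7], "twist": -0.4}, {"translation": [0.15, 0, -0.4], "twist": -0.2}, {"translation": [0, 0, 0], "twist": 0}]'

```text
clock: 6.93
tcp_pos: [0.4299, -0.1303, 0.0674]
tool_rot: [-0.046, 2.154, -2.202]
wrist_force: [0.9, -0.4, -0.9]
opening: 0.0289
```

Run:
```python
from m import *
goto(.4275,-.1067,.064,4.6)
```

```text
t 6.93 tcp [ 0.4299 -0.1303  0.0674] yaw -176.32 tilt [ 0.0226 -0.0216 -0.9995] F [ 0.9 -0.4 -0.9] open 0.0289
shift units [ 0.031  0.094 -0.793] twist units -0.154
```

Request:
carry_out --deltas '[{"translation": [0, -0.5, -0.25], "twist": -0.08}, {"translation": [0, -0.8, -0.27], "twist": -0.07}, {"translation": [0, -0.8, -0.27], "twist": 0}, {"translation": [0, -0.8, 0], "twist": 0}, {"translation": [0, -0.8, 0], "twist": 0}]'

```text
clock: 7.35
tcp_pos: [0.4241, -0.1034, 0.1794]
tool_rot: [-0.069, 2.149, -2.197]
wrist_force: [0.7, -0.7, -1.4]
opening: 0.029
```

Request:
carry_out --deltas '[{"translation": [0, -0.5, 0], "twist": 0}, {"translation": [0, 0, 0], "twist": 0}, {"translation": [0, 0, 0], "twist": 0}]'

```text
clock: 7.6
tcp_pos: [0.4262, -0.1043, 0.2005]
tool_rot: [-0.057, 2.145, -2.195]
wrist_force: [-0.4, 0.1, -2.4]
opening: 0.0287
```

Run:
```python
from m import *
s=r.get_state()
goto(.4275,-.1067,.064,4.6)
for o in ["fitted","post"]:
    im,b=box("wrist",o,.03,s)
    for l in b[:2]: print(o,l)
for nm,z in [("rail",s["tcp_pos"][2]-.023),("seat",0.0),("seat_mouth",.015),("pad_face",.015)]:
    for d in nets.pinpoint("wrist",nm)[:2]: print(nm,round(d["p"],2),np.round(d["position"]),px2w("wrist",d["position"],z,s).round(4))
cv2.imwrite("pics/w2.png",im[:,:,::-1]); np.save("w2state.npy",s,allow_pickle=True)
```

```text
t 7.6 tcp [ 0.4262 -0.1043  0.2005] yaw -175.55 tilt [ 0.0259 -0.0222 -0.9994] F [-0.4  0.1 -2.4] open 0.0287
shift units [ 0.073  4.549 -0.026] twist units -0.026
fitted (0.72, [170.0, 76.0], 488.7, 46.5, 182.1, 43.8, np.float32(8.58))
post (0.81, [229.0, 2.0], 586.5, -15.2, 25.6, 0.8, np.float32(-85.12))
rail 0.89 [633. 276.] [ 0.4224 -0.2988  0.1775]
rail 0.84 [318. 257.] [ 0.4237 -0.1043  0.1775]
seat 0.98 [318.   3.] [ 0.6031 -0.0936  0.    ]
pad_face 0.73 [318.  16.] [ 0.5887 -0.095   0.015 ]
```

View pics/w2.png

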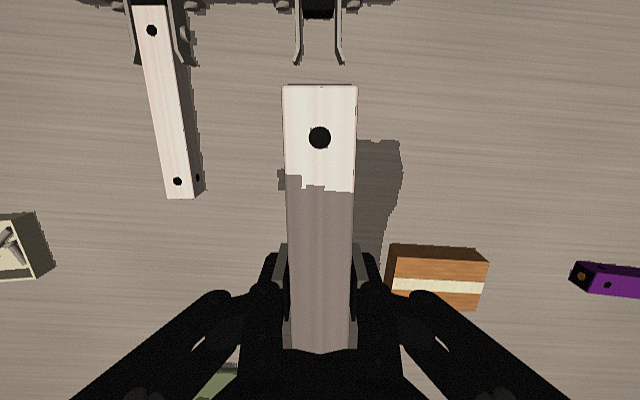

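The wrist view shows:
- the held rail centred at (320,137)
- the empty connector ahead, cheeks at (297,30) and (341,30), pad at (318,12)
- the fitted rail with bolt holes at (152,30) and (178,181)

I'll get the rail direction and connector pose from these.

Run:
```python
from m import *
s=np.load("w2state.npy",allow_pickle=True).item()
g=cv2.imread("pics/w2.png",0)
def hole(u,v,k=11):
    w=g[v-k:v+k+1,u-k:u+k+1].astype(float); m=np.clip(110-w,0,None); yy,xx=np.mgrid[v-k:v+k+1,u-k:u+k+1]
    return np.array([(m*xx).sum(),(m*yy).sum()])/m.sum()
a,b=hole(152,30,8),hole(178,181,6); A,B=[px2w("wrist",p,.03,s)[:2] for p in (a,b)]
d=A-B; print("holes",a,b,A.round(4),B.round(4),np.linalg.norm(d).round(4),"yaw",np.degrees(np.arctan2(d[1],d[0])).round(2))
# top image: same holes
t=cv2.imread("pics/top0.png",0); T=cv2.resize(t,None,fx=4,fy=4,interpolation=2)
def dark(u,v,k=2):
    w=t[v-k:v+k+1,u-k:u+k+1].astype(float); m=np.clip(np.median(w)-15-w,0,None); yy,xx=np.mgrid[v-k:v+k+1,u-k:u+k+1]
    return np.array([(m*xx).sum(),(m*yy).sum()])/m.sum()
C=[px2w("top",dark(u,v),.03)[:2] for u,v in((272,191),(282,241))]; d=C[0]-C[1]
print("top holes",np.round(C,4).tolist(),"yaw",np.degrees(np.arctan2(d[1],d[0])).round(2))
P=np.array([px2w("top",dark(u,v),.03)[:2] for u,v in((259,176),(277,172),(295,168),(313,164),(331,161))]); d=P[-1]-P[0]
print("post holes",P.round(4).tolist(),"yaw",(np.degrees(np.arctan2(d[1],d[0]))+90).round(2))
# bright edges: cheek lines and held rail, per row
for v in (10,20,30,40): print(v,g[v,284:356:2].tolist())
for v in (100,120,160,300,330): 
    x=np.diff(cv2.GaussianBlur(g,(3,3),0)[v,270:375].astype(int)); print(v,270+x.argmax(),270+x.argmin(),x.max(),x.min())
h=hole(320,137,16); print("held hole",h,px2w("wrist",h,s["tcp_pos"][2]+.007,s).round(4))
```

```text
holes [151.34803473  29.81181444] [177.06894598 180.77370608] [0.5608 0.0541] [0.4211 0.0413] 0.1403 yaw 5.21
top holes [[0.5618, 0.0544], [0.4222, 0.0421]] yaw 5.06
post holes [[0.6084, 0.0842], [0.6133, 0.0344], [0.6176, -0.0155], [0.622, -0.0654], [0.6265, -0.1151]] yaw 5.19
10 [41, 43, 64, 78, 161, 98, 156, 153, 71, 38, 4, 14, 10, 14, 10, 12, 10, 21, 12, 10, 15, 7, 13, 4, 4, 149, 30, 168, 157, 147, 148, 65, 60, 46, 51, 60]
20 [142, 146, 142, 138, 139, 139, 161, 173, 44, 72, 156, 104, 157, 150, 149, 155, 157, 153, 157, 160, 117, 114, 110, 153, 146, 129, 28, 165, 158, 154, 146, 148, 147, 143, 148, 149]
30 [142, 141, 143, 144, 144, 149, 175, 159, 38, 71, 139, 144, 143, 140, 144, 141, 144, 140, 140, 139, 140, 144, 143, 141, 147, 122, 25, 169, 153, 151, 151, 141, 147, 146, 143, 145]
40 [153, 148, 147, 149, 138, 153, 167, 159, 22, 72, 147, 140, 142, 146, 145, 143, 144, 149, 143, 143, 146, 145, 145, 147, 151, 123, 22, 174, 152, 148, 147, 147, 143, 145, 143, 144]
100 281 356 36 -30
120 283 355 37 -30
160 284 354 27 -60
300 289 349 48 -47
330 281 357 39 -38
held hole [319.38123015 137.26006353] [ 0.4949 -0.0988  0.2075]
```

Request:
carry_out --deltas '[{"translation": [0, 0, 0.8], "twist": 0}, {"translation": [0, 0, 0.8], "twist": 0}, {"translation": [0, 0, 0.8], "twist": 0}, {"translation": [0, 0, 0.8], "twist": 0}, {"translation": [0, 0, 0], "twist": 0}]'

```text
clock: 8.42
tcp_pos: [0.4333, -0.202, 0.1999]
tool_rot: [-0.069, 2.146, -2.193]
wrist_force: [0.0, -0.2, -1.3]
opening: 0.0288
```

Run:
```python
from m import *
s=np.load("w2state.npy",allow_pickle=True).item()
x=np.array([np.cos(np.radians(5.18)),np.sin(np.radians(5.18))]); y=np.array([-x[1],x[0]]); S=np.array([.604,-.0922])
for v in (20,40):
    p=px2w("wrist",(318.6,v),.03,s)[:2]-S; print("cheek mid in seat frame mm",(p@x*1e3).round(1),(p@y*1e3).round(1))
for u in (299.5,337.5): p=px2w("wrist",(u,30),.03,s)[:2]-S; print((p@y*1e3).round(1))
c=S-.165*x; print(c.round(4)); goto(*c,.2,5.18)
```

```text
cheek mid in seat frame mm -23.0 -1.4
cheek mid in seat frame mm -39.1 -1.2
16.1
-18.6
[ 0.4397 -0.1071]
t 8.42 tcp [ 0.4333 -0.202   0.1999] yaw -175.22 tilt [ 0.0204 -0.0209 -0.9996] F [ 0.  -0.2 -1.3] open 0.0288
shift units [-0.475 -0.066 -3.133] twist units -0.067
```

Request:
carry_out --deltas '[{"translation": [-0.09, 0.4, -0.5], "twist": -0.07}, {"translation": [-0.09, 0.6, -0.6], "twist": 0}, {"translation": [-0.09, 0.6, -0.6], "twist": 0}, {"translation": [-0.09, 0.6, -0.6], "twist": 0}, {"translation": [-0.09, 0.6, -0.6], "twist": 0}]'

```text
clock: 8.83
tcp_pos: [0.4422, -0.1191, 0.1128]
tool_rot: [-0.06, 2.142, -2.196]
wrist_force: [1.3, 0.0, -1.9]
opening: 0.0287
```

Request:
carry_out --deltas '[{"translation": [0, 0.6, 0], "twist": 0}, {"translation": [0, 0.6, 0], "twist": 0}, {"translation": [0, 0.4, 0], "twist": 0}, {"translation": [0, 0.2, 0], "twist": 0}, {"translation": [0, 0, 0], "twist": 0}]'

```text
clock: 9.25
tcp_pos: [0.442, -0.1142, 0.052]
tool_rot: [-0.074, 2.145, -2.191]
wrist_force: [-1.6, -0.4, -1.2]
opening: 0.0294
```

```bash
cat >> m.py <<'E'
X=np.array([np.cos(np.radians(5.18)),np.sin(np.radians(5.18))]); Y=np.array([-X[1],X[0]]); S=np.array([.604,-.0932])
def seat(x,z):
    "tcp to seat-frame x (m), y=0"
    c=S+x*X; s=r.get_state(); p=(np.array(s["tcp_pos"])[:2]-S); print("tcp in seat frame mm",(p@X*1e3).round(2),(p@Y*1e3).round(2), "F along push",(np.array(s["wrist_force"])[:2]@X).round(2)); goto(*c,z,5.18)
E
python3 -c "
from m import *
seat(-.165,.023)"
```

```text
tcp in seat frame mm -163.19 -6.28 F along push -1.63
t 9.25 tcp [ 0.442  -0.1142  0.052 ] yaw -175.0 tilt [ 0.0194 -0.0207 -0.9996] F [-1.6 -0.4 -1.2] open 0.0294
shift units [ 0.078  0.961 -0.231] twist units -0.03
```

Request:
carry_out --deltas '[{"translation": [0.04, 0.3, -0.23], "twist": -0.03}, {"translation": [0, 0.3, 0], "twist": 0}, {"translation": [0, 0.2, 0], "twist": 0}, {"translation": [0, 0.1, 0], "twist": 0}, {"translation": [0, 0, 0], "twist": 0}]'

```text
clock: 9.67
tcp_pos: [0.4417, -0.1088, 0.0247]
tool_rot: [-0.075, 2.142, -2.19]
wrist_force: [-0.7, 0.2, -1.2]
opening: 0.0291
```

```bash
python3 -c "
from m import *
seat(-.165,.0235)"
```

```text
tcp in seat frame mm -163.02 -0.87 F along push -0.7
t 9.67 tcp [ 0.4417 -0.1088  0.0247] yaw -174.88 tilt [ 0.0208 -0.0212 -0.9996] F [-0.7  0.2 -1.2] open 0.0291
shift units [ 0.067  0.038 -0.03 ] twist units -0.01
```

Request:
carry_out --deltas '[{"translation": [0, 0.04, -0.03], "twist": 0}, {"translation": [0, 0, 0], "twist": 0}, {"translation": [0, 0, 0], "twist": 0}]'

```text
clock: 9.92
tcp_pos: [0.4421, -0.1086, 0.0241]
tool_rot: [-0.073, 2.142, -2.191]
wrist_force: [-0.8, 0.3, -1.1]
opening: 0.0291
```

Request:
carry_out --deltas '[{"translation": [0, 0, 0], "twist": 0}, {"translation": [0, 0, 0], "twist": 0}, {"translation": [0, 0, 0], "twist": 0}, {"translation": [0, 0, 0], "twist": 0}]' --claw 0.6

```text
clock: 10.25
tcp_pos: [0.4428, -0.1089, 0.0251]
tool_rot: [-0.07, 2.141, -2.19]
wrist_force: [1.5, 0.4, 0.5]
opening: 0.0511
```

Request:
carry_out --deltas '[{"translation": [0, 0, 0], "twist": 0}, {"translation": [0, 0, 0], "twist": 0}, {"translation": [0, 0, 0], "twist": 0}, {"translation": [0, 0, 0], "twist": 0}, {"translation": [0, 0, 0], "twist": 0}]' --claw 0

```text
clock: 10.67
tcp_pos: [0.4428, -0.1088, 0.0256]
tool_rot: [-0.07, 2.141, -2.19]
wrist_force: [-0.1, -0.2, -1.4]
opening: 0.0293
```

Run:
```python
from m import *
seat(-.165,.0235)
s=r.get_state(); im=eyes.capture("wrist"); cv2.imwrite("pics/w3.png",im[:,:,::-1])
for d in nets.pinpoint("wrist","seat_mouth")[:2]: print(d["p"],np.round(d["position"]),px2w("wrist",d["position"],.015,s).round(4))
```

```text
tcp in seat frame mm -161.93 -1.0 F along push -0.1
t 10.67 tcp [ 0.4428 -0.1088  0.0256] yaw -174.95 tilt [ 0.024  -0.0218 -0.9995] F [-0.1 -0.2 -1.4] open 0.0293
shift units [ 0.104  0.069 -0.035] twist units -0.022
```

View pics/w3.png

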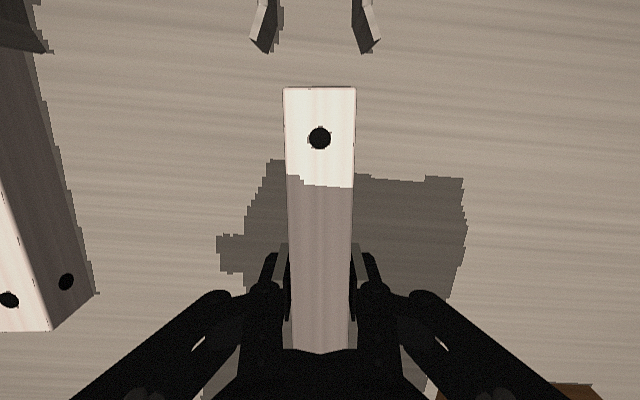

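The rail is now flat and square. At (320,137) it sits about 4 px (1.5 mm) right of the middle of the connector's lips, which are at (263,45) and (368,45). I'll correct sideways while advancing slowly.

Request:
carry_out --deltas '[{"translation": [-0.15, 0, -0.06], "twist": -0.02}, {"translation": [-0.25, 0, 0], "twist": 0}, {"translation": [-0.25, 0, 0], "twist": 0}, {"translation": [-0.1, 0, 0], "twist": 0}, {"translation": [0, 0, 0], "twist": 0}]'

```text
clock: 11.18
tcp_pos: [0.4678, -0.1045, 0.026]
tool_rot: [-0.073, 2.139, -2.189]
wrist_force: [-0.1, -0.7, -1.8]
opening: 0.0289
```

```bash
python3 -c "
from m import *
seat(-.104,.0256)"
```

```text
tcp in seat frame mm -136.69 1.04 F along push -0.2
t 11.18 tcp [ 0.4678 -0.1045  0.026 ] yaw -174.81 tilt [ 0.0239 -0.0218 -0.9995] F [-0.1 -0.7 -1.8] open 0.0289
shift units [-1.089  0.037  0.034] twist units 0.001
```

Request:
carry_out --deltas '[{"translation": [-0.15, 0, 0.02], "twist": 0}, {"translation": [-0.2, 0, 0], "twist": 0}, {"translation": [-0.2, 0, 0], "twist": 0}, {"translation": [-0.1, 0, 0], "twist": 0}, {"translation": [0, 0, 0], "twist": 0}]'

```text
clock: 11.6
tcp_pos: [0.4897, -0.1031, 0.0263]
tool_rot: [-0.073, 2.139, -2.189]
wrist_force: [0.0, -0.1, -1.5]
opening: 0.0292
```

```bash
python3 -c "
from m import *
seat(-.104,.0256)
s=r.get_state(); im=eyes.capture('wrist'); cv2.imwrite('pics/w4.png',im[:,:,::-1])"
```

```text
tcp in seat frame mm -114.71 0.45 F along push 0.02
t 11.6 tcp [ 0.4897 -0.1031  0.0263] yaw -174.81 tilt [ 0.0241 -0.0217 -0.9995] F [ 0.  -0.1 -1.5] open 0.0292
shift units [-0.356  0.03   0.014] twist units 0.002
```

View pics/w4.png

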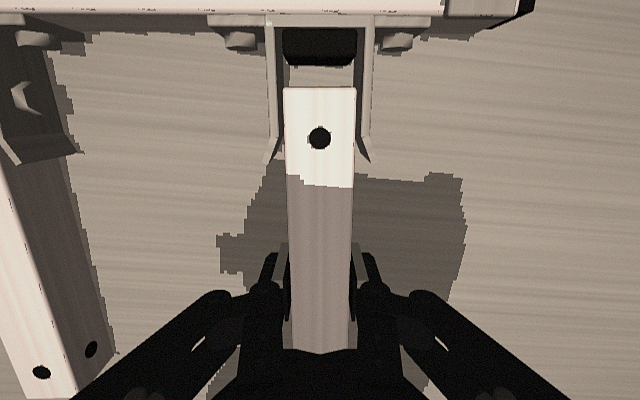

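The rail is inside the cheeks and centred, with its end at row 87. The pad face is at row 64, about 10 mm ahead.

Request:
carry_out --deltas '[{"translation": [-0.12, 0.02, 0], "twist": 0}, {"translation": [-0.1, 0, 0], "twist": 0}, {"translation": [-0.08, 0, 0], "twist": 0}, {"translation": [0, 0, 0], "twist": 0}]'

```text
clock: 11.98
tcp_pos: [0.4987, -0.1024, 0.0257]
tool_rot: [-0.074, 2.14, -2.189]
wrist_force: [0.1, 0.8, -1.5]
opening: 0.0295
```

```bash
python3 -c "
from m import *
seat(-.099,.0256)"
```

```text
tcp in seat frame mm -105.74 0.39 F along push 0.15
t 11.98 tcp [ 0.4987 -0.1024  0.0257] yaw -174.82 tilt [ 0.0231 -0.0217 -0.9995] F [ 0.1  0.8 -1.5] open 0.0295
shift units [-0.225  0.01   0.013] twist units 0.0
```

Request:
carry_out --deltas '[{"translation": [-0.08, 0, 0], "twist": 0}, {"translation": [-0.06, 0, 0], "twist": 0}]'

```text
clock: 12.15
tcp_pos: [0.5024, -0.102, 0.0257]
tool_rot: [-0.075, 2.141, -2.19]
wrist_force: [-4.0, 0.4, -1.0]
opening: 0.0288
```

Request:
carry_out --deltas '[{"translation": [-0.04, 0, 0], "twist": 0}]'

```text
clock: 12.23
tcp_pos: [0.5031, -0.102, 0.0256]
tool_rot: [-0.076, 2.141, -2.191]
wrist_force: [-6.4, -0.5, 2.3]
opening: 0.0291
```

```bash
python3 -c "
from m import *
seat(-.099,.0256)"
```

```text
tcp in seat frame mm -101.24 0.36 F along push -6.42
t 12.23 tcp [ 0.5031 -0.102   0.0256] yaw -174.84 tilt [ 0.0206 -0.0218 -0.9995] F [-6.4 -0.5  2.3] open 0.0291
shift units [-0.075  0.002  0.012] twist units -0.004
```

Request:
carry_out --deltas '[{"translation": [-0.05, 0, 0], "twist": 0}]'

```text
clock: 12.32
tcp_pos: [0.5036, -0.102, 0.0256]
tool_rot: [-0.078, 2.143, -2.192]
wrist_force: [-12.0, -0.8, 12.5]
opening: 0.0288
```

Request:
carry_out --deltas '[{"translation": [-0.05, 0, 0], "twist": 0}]'

```text
clock: 12.4
tcp_pos: [0.5038, -0.102, 0.0256]
tool_rot: [-0.081, 2.144, -2.193]
wrist_force: [-11.3, 0.5, 10.8]
opening: 0.0288
```

Request:
carry_out --deltas '[{"translation": [-0.03, 0, 0], "twist": 0}]'

```text
clock: 12.48
tcp_pos: [0.5038, -0.102, 0.0256]
tool_rot: [-0.083, 2.145, -2.194]
wrist_force: [-7.4, 1.2, 5.1]
opening: 0.029
```

Request:
carry_out --deltas '[{"translation": [-0.03, 0, 0], "twist": 0}]'

```text
clock: 12.57
tcp_pos: [0.5038, -0.102, 0.0256]
tool_rot: [-0.085, 2.146, -2.195]
wrist_force: [-6.8, 0.4, 5.5]
opening: 0.0291
```

Run:
```python
from m import *
seat(-.099,.0256)
F=[]
for i in range(3): eyes.capture("wrist"); s=r.get_state(); F.append(s["wrist_force"]); 
print(np.round(F,1)); im=eyes.capture("wrist"); print(np.round(s["ft_torque"],2))
cv2.imwrite("pics/w5.png",cv2.resize(im[:160,220:420,::-1],None,fx=4,fy=3.75,interpolation=2))
```

```text
tcp in seat frame mm -100.56 0.31 F along push -6.74
t 12.57 tcp [ 0.5038 -0.102   0.0256] yaw -174.9 tilt [ 0.0119 -0.0221 -0.9997] F [-6.8  0.4  5.5] open 0.0291
shift units [-0.052  0.002  0.01 ] twist units -0.013
[[-8.1 -0.2  5.4]
 [-7.   0.3  6. ]
 [-7.6  0.9  6. ]]
[0.06 1.08 0.03]
```

View pics/w5.png

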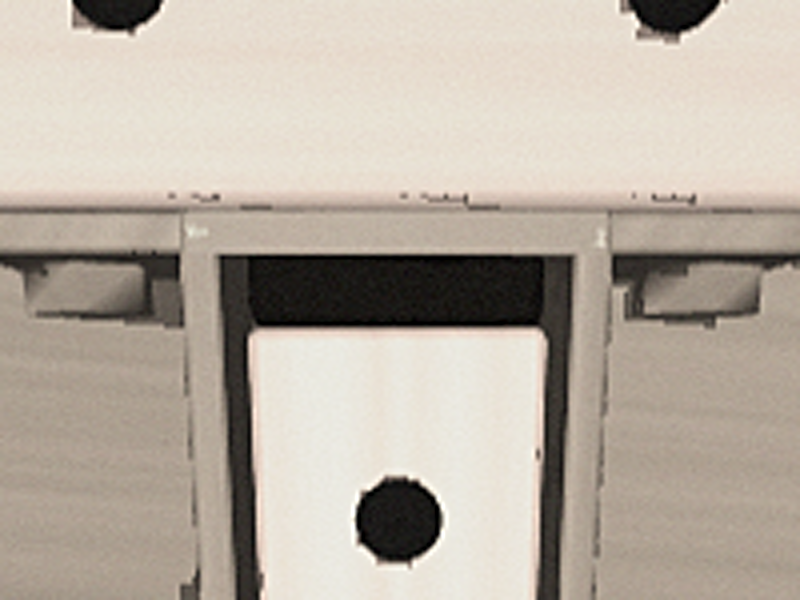

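The picture shows the rail square between the cheeks and touching the pad, with about 7.6 mm of pad and gap visible, so roughly 3 mm squeezed. The tool has pitched about 0.6° under load and is pressing down (Fz about 6 N). I'll unload, let the rail lie flat, regrip it, then push again in a few rows.

Request:
carry_out --deltas '[{"translation": [0.1, 0, 0], "twist": 0}, {"translation": [0.06, 0, 0], "twist": 0}, {"translation": [0, 0, 0], "twist": 0}]'

```text
clock: 13.02
tcp_pos: [0.4998, -0.1024, 0.0261]
tool_rot: [-0.082, 2.145, -2.194]
wrist_force: [-0.7, -0.2, 0.6]
opening: 0.0291
```

Request:
carry_out --deltas '[{"translation": [0, 0, 0], "twist": 0}, {"translation": [0, 0, 0], "twist": 0}, {"translation": [0, 0, 0], "twist": 0}]' --claw 0.5

```text
clock: 13.27
tcp_pos: [0.5, -0.1024, 0.0262]
tool_rot: [-0.082, 2.145, -2.194]
wrist_force: [-0.5, 0.5, 0.1]
opening: 0.0425
```

Request:
carry_out --deltas '[{"translation": [0, -0.02, 0], "twist": 0.01}, {"translation": [0, 0, 0], "twist": 0}, {"translation": [0, 0, 0], "twist": 0}, {"translation": [0, 0, 0], "twist": 0}, {"translation": [0, 0, 0], "twist": 0}]' --claw 0

```text
clock: 13.68
tcp_pos: [0.5, -0.1023, 0.0272]
tool_rot: [-0.081, 2.145, -2.195]
wrist_force: [0.5, 0.4, -2.3]
opening: 0.0287
```

```bash
python3 -c "
from m import *
seat(-.099,.0256)"
```

```text
tcp in seat frame mm -104.39 0.28 F along push 0.51
t 13.68 tcp [ 0.5    -0.1023  0.0272] yaw -174.96 tilt [ 0.0143 -0.0221 -0.9997] F [ 0.5  0.4 -2.3] open 0.0287
shift units [-0.179  0.055  0.008] twist units -0.024
```

Request:
carry_out --deltas '[{"translation": [-0.14, 0, 0], "twist": -0.01}, {"translation": [-0.1, -0.01, 0], "twist": 0}]'

```text
clock: 13.85
tcp_pos: [0.5055, -0.1019, 0.0271]
tool_rot: [-0.086, 2.147, -2.196]
wrist_force: [-8.9, -0.5, 1.9]
opening: 0.0286
```

```bash
cat > hold.py <<'E'
from m import *
import sys
F=[]
for i in range(int(sys.argv[1])):
    im=eyes.capture("wrist"); F.append(r.get_state()["wrist_force"])
F=np.array(F); print("Fpush",np.round(F[:,:2]@X,1).tolist()); print("Fz",F[:,2].round(1).tolist()); seat(-.099,.0272)
np.save("last.npy",im)
E
python3 hold.py 4
```

```text
Fpush [-8.7, -7.3, -7.1, -8.2]
Fz [1.7, 3.2, 3.0, 1.6]
tcp in seat frame mm -99.03 0.21 F along push -8.18
t 14.05 tcp [ 0.5054 -0.1019  0.0271] yaw -174.93 tilt [ 0.0102 -0.0222 -0.9997] F [-8.2  0.   1.6] open 0.0287
shift units [-0.001 -0.003  0.007] twist units -0.018
```

Request:
carry_out --deltas '[{"translation": [-0.06, -0.01, 0], "twist": 0}]'

```text
clock: 14.13
tcp_pos: [0.5055, -0.102, 0.0271]
tool_rot: [-0.09, 2.149, -2.198]
wrist_force: [-12.3, 0.0, 7.8]
opening: 0.029
```

```bash
python3 hold.py 6
```

```text
Fpush [-11.1, -11.4, -10.1, -9.7, -10.5, -10.4]
Fz [4.7, 5.4, 5.3, 4.7, 4.0, 4.7]
tcp in seat frame mm -98.68 0.17 F along push -10.41
t 14.43 tcp [ 0.5057 -0.1019  0.0271] yaw -174.95 tilt [ 0.0068 -0.0224 -0.9997] F [-10.4  -1.    4.7] open 0.0291
shift units [ 0.011 -0.003  0.006] twist units -0.021
```

Run:
```python
from m import *
for f in ("w4","w5"):pass
im=np.load("last.npy"); cv2.imwrite("pics/w6.png",cv2.resize(im[60:160,220:420,::-1] if 0 else im[:150,220:420,::-1],(800,600),interpolation=2))
g=im[...,1].astype(int); print(g[55:100,305].tolist(), g[55:100,335].tolist())
```

```text
[222, 214, 204, 189, 185, 160, 136, 161, 179, 179, 181, 174, 173, 176, 176, 178, 182, 177, 118, 9, 14, 20, 25, 24, 29, 24, 21, 22, 24, 24, 19, 19, 6, 108, 197, 217, 229, 233, 231, 233, 232, 234, 234, 232, 232] [222, 223, 174, 86, 135, 176, 139, 168, 178, 174, 171, 171, 173, 175, 174, 172, 180, 171, 101, 6, 20, 32, 23, 19, 22, 26, 28, 27, 18, 18, 19, 10, 6, 116, 204, 223, 228, 233, 232, 233, 232, 230, 230, 232, 230]
```

View pics/w6.png

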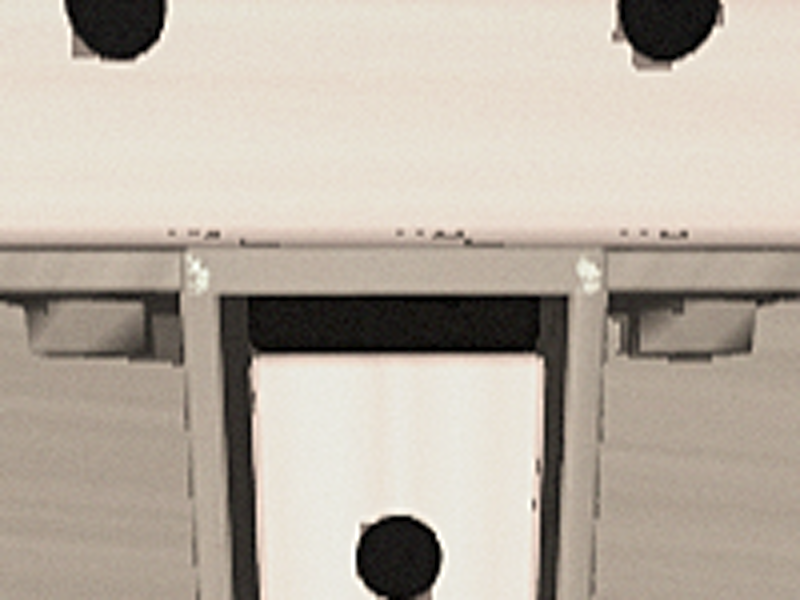

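The pad now shows from about row 73 to row 88, roughly 5.5 mm thick, so about 4.5 mm is squeezed. The wrist reads 10.4 N, which includes some bench friction. One small nudge with a slight lift, then I'll hold.

Request:
carry_out --deltas '[{"translation": [-0.055, -0.025, 0], "twist": 0}]'

```text
clock: 14.52
tcp_pos: [0.5058, -0.1019, 0.0274]
tool_rot: [-0.093, 2.151, -2.2]
wrist_force: [-8.7, 0.1, 2.4]
opening: 0.0287
```

```bash
python3 hold.py 8
python3 - <<'E'
import numpy as np
g=np.load("last.npy")[...,1].astype(int)
for u in (300,312,330,340): print(g[68:96,u].tolist())
E
```

```text
Fpush [-9.0, -9.9, -9.0, -9.9, -8.6, -8.8, -8.9, -8.8]
Fz [1.7, 1.5, 2.1, 2.1, 1.3, 1.8, 2.9, 1.7]
tcp in seat frame mm -98.49 0.17 F along push -8.84
t 14.92 tcp [ 0.5059 -0.1019  0.0274] yaw -174.97 tilt [ 0.0034 -0.0224 -0.9997] F [-8.9  0.7  1.7] open 0.0288
shift units [0.017 0.007 0.005] twist units -0.025
[175, 170, 173, 175, 183, 155, 38, 16, 24, 29, 20, 29, 22, 17, 28, 24, 27, 20, 12, 0, 106, 199, 221, 230, 235, 233, 233, 231]
[175, 176, 178, 180, 184, 153, 32, 14, 20, 26, 17, 24, 23, 20, 21, 21, 34, 26, 12, 0, 107, 192, 208, 220, 229, 231, 227, 228]
[175, 178, 175, 176, 182, 153, 29, 3, 15, 28, 20, 15, 22, 22, 28, 26, 24, 22, 12, 0, 105, 202, 218, 225, 230, 231, 231, 230]
[172, 174, 178, 172, 185, 152, 37, 6, 20, 30, 27, 21, 24, 22, 25, 20, 22, 12, 16, 10, 109, 203, 215, 225, 231, 231, 230, 230]
```

Request:
carry_out --deltas '[{"translation": [-0.07, -0.01, 0], "twist": 0.01}]'

```text
clock: 15.0
tcp_pos: [0.5063, -0.1018, 0.0273]
tool_rot: [-0.096, 2.153, -2.202]
wrist_force: [-9.3, -0.9, 4.2]
opening: 0.0287
```

```bash
python3 hold.py 12
python3 - <<'E'
import numpy as np
g=np.load("last.npy")[...,1].astype(int)
for u in (300,340): print(g[68:96,u].tolist())
E
```

```text
Fpush [-10.4, -10.8, -9.5, -10.0, -10.5, -10.3, -11.2, -10.6, -10.8, -9.6, -10.5, -10.5]
Fz [4.0, 5.0, 4.4, 4.3, 4.7, 4.4, 3.5, 4.1, 4.1, 4.4, 3.9, 5.1]
tcp in seat frame mm -97.9 0.21 F along push -10.45
t 15.6 tcp [ 0.5065 -0.1018  0.0274] yaw -175.04 tilt [-2.000e-04 -2.240e-02 -9.997e-01] F [-10.4  -1.2   5.1] open 0.0291
shift units [0.037 0.006 0.007] twist units -0.037
[177, 176, 179, 178, 177, 182, 183, 149, 2, 17, 23, 24, 18, 25, 23, 27, 28, 22, 17, 0, 99, 191, 218, 230, 233, 234, 232, 233]
[177, 174, 174, 174, 176, 177, 174, 118, 12, 19, 23, 22, 25, 31, 22, 20, 25, 25, 3, 7, 109, 195, 214, 226, 229, 230, 230, 232]
```

The push is steady at about 10.4 N, and the pad shows roughly 4.9 mm, half its thickness. I'll hold this target for 2.75 s (55 camera calls), check it, and hand in.

```bash
python3 hold.py 55
python3 - <<'E'
from m import *
im=eyes.capture("side"); cv2.imwrite("pics/end.png",cv2.resize(im[110:310,160:420,::-1],(780,600),interpolation=2))
E
```

```text
Fpush [-11.4, -9.6, -10.4, -11.1, -10.3, -10.7, -10.7, -9.9, -9.6, -10.1, -10.1, -10.8, -10.7, -10.0, -10.8, -10.8, -9.8, -10.3, -10.1, -11.1, -10.3, -10.6, -9.6, -10.0, -9.8, -10.9, -9.5, -10.3, -10.0, -10.7, -10.2, -10.6, -10.1, -10.1, -10.0, -9.9, -10.3, -9.1, -9.4, -10.3, -9.9, -10.9, -9.6, -9.2, -10.5, -10.0, -9.7, -10.6, -10.4, -10.6, -9.6, -10.3, -10.8, -10.1, -10.2]
Fz [4.9, 3.9, 4.6, 4.2, 4.3, 3.9, 4.0, 4.0, 4.7, 3.9, 4.2, 4.8, 4.6, 4.0, 4.3, 4.8, 5.1, 4.2, 3.9, 4.2, 4.0, 4.3, 3.7, 3.6, 4.4, 4.3, 3.9, 5.0, 4.9, 4.0, 4.1, 4.1, 4.0, 4.7, 4.5, 4.6, 5.4, 4.4, 4.6, 4.3, 4.3, 4.0, 5.0, 3.5, 3.9, 5.1, 5.1, 4.1, 4.1, 4.2, 3.5, 4.2, 4.3, 5.0, 5.5]
tcp in seat frame mm -97.88 0.25 F along push -10.21
t 18.35 tcp [ 0.5065 -0.1018  0.0274] yaw -175.04 tilt [-2.000e-04 -2.240e-02 -9.997e-01] F [-10.3   0.2   5.5] open 0.0287
shift units [0.037 0.006 0.008] twist units -0.036
```

View pics/end.png

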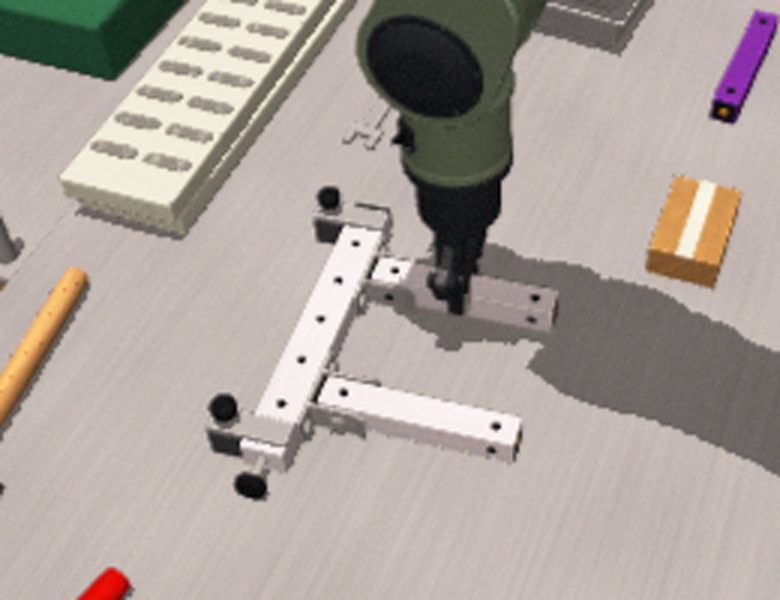

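The side view shows the held rail seated (end at (550,310)), parallel to the fitted rail (end at (515,440)), with everything else untouched. Handing in.

```bash
python3 -c "
from h import *
print(r.hand_in())"
```

```text
the job is handed in; nothing more can be done
None
```

The loose 180 mm rail is in the empty connector and was still gripped and pressed on the pad when I handed in at about 18.4 s. I chose it by measured length (180 x 31 mm) and left the shorter rail and the purple look-alike alone.

- **Hold:** on its last target, the wrist read a steady 10.3 N on average (9–11.4 N) for more than 3 s. The pad showed about 4.9 mm thick in the wrist picture, so about half squeezed.
- **Position:** the rail is about 0.25 mm off the centre line I estimated for the connector. Yaw is within about 0.2° of the post's direction. The last side view shows it parallel to the fitted rail, with nothing else in view disturbed.
- **First push:** it stopped at about 7 N on the wrist, because the tool pitched and pressed the rail down on the bench. I backed off, let the rail lie flat, regripped it and pushed again.
- **Checks that disagreed slightly:**
  - The tool pitched about 0.8° during the final push, with about 4 N down on the bench. The rail looks flat, but I could not measure a tilt that small. Friction may also make the true pad force slightly lower than the wrist reading.
  - The tool position put the rail about 1 mm deeper than nominal before allowing for how it sat in the grip. The picture of the pad fits half squeeze.

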